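# Bore check of lens barrels on a four-spigot gauge

## Task

Check the bores of the black lens barrels: with the gauge still empty press the yellow key to zero it, then push every barrel from the grey tray fully home on a spigot of its own and let go, and with all of them seated press the green key to measure and after it the blue key to store, one key at a time, each all the way down. Then take the barrels off and stand them all upright in the blue tray. Handle the barrels gently, never squeezing one with more than about 40 N of grip, and leave the bottle and the jar where they are.

Things in the scene. Friction and masses are not known exactly. Their poses are not given: they have to be found in the camera images.
- barrel0: black lens barrel, a tube open at both ends: outer diameter 52 mm, bore 34 mm, 64 mm tall, 0.16 kg, bright rim on top. Origin at the centre of its bottom end, z along the tube (up as it stands). Thin-walled optics part: grip gently. Three or four barrels are present
- barrel1: black lens barrel, a tube open at both ends: outer diameter 52 mm, bore 34 mm, 64 mm tall, 0.16 kg, bright rim on top. Origin at the centre of its bottom end, z along the tube (up as it stands). Thin-walled optics part: grip gently. Three or four barrels are present
- barrel2: black lens barrel, a tube open at both ends: outer diameter 52 mm, bore 34 mm, 64 mm tall, 0.16 kg, bright rim on top. Origin at the centre of its bottom end, z along the tube (up as it stands). Thin-walled optics part: grip gently. Three or four barrels are present
- barrel3: black lens barrel, a tube open at both ends: outer diameter 52 mm, bore 34 mm, 64 mm tall, 0.16 kg, bright rim on top. Origin at the centre of its bottom end, z along the tube (up as it stands). Thin-walled optics part: grip gently. Three or four barrels are present
- gauge: white gauge base, 170 by 170 mm, 20 mm high, fixed, with four steel spigots, brass noses 70 mm above the table, at x and y = -47.5 and +47.5 mm; origin under its centre, on the table
- spigot0 (a point): seat of a gauge spigot: centre of the top of its dark shoulder, 26 mm above the table, where the lower end of a barrel rests. z up along the spigot, which is 31 mm in diameter, straight for 34 mm above this point, then a brass nose 10 mm high tapering to 18 mm. The four spigots stand at the corners of a square of 95 mm, along the gauge's x and y
- spigot1 (a point): seat of a gauge spigot: centre of the top of its dark shoulder, 26 mm above the table, where the lower end of a barrel rests. z up along the spigot, which is 31 mm in diameter, straight for 34 mm above this point, then a brass nose 10 mm high tapering to 18 mm. The four spigots stand at the corners of a square of 95 mm, along the gauge's x and y
- spigot2 (a point): seat of a gauge spigot: centre of the top of its dark shoulder, 26 mm above the table, where the lower end of a barrel rests. z up along the spigot, which is 31 mm in diameter, straight for 34 mm above this point, then a brass nose 10 mm high tapering to 18 mm. The four spigots stand at the corners of a square of 95 mm, along the gauge's x and y
- spigot3 (a point): seat of a gauge spigot: centre of the top of its dark shoulder, 26 mm above the table, where the lower end of a barrel rests. z up along the spigot, which is 31 mm in diameter, straight for 34 mm above this point, then a brass nose 10 mm high tapering to 18 mm. The four spigots stand at the corners of a square of 95 mm, along the gauge's x and y
- yellow_key_top (a point): centre of the top of the yellow key (30 mm diameter, released top 52 mm above the table, moves down with it; black round housing 46 mm wide) on the grey console; the keys stand 65 mm apart in a row, colours in any order
- green_key_top (a point): centre of the top of the green key (30 mm diameter, released top 52 mm above the table, moves down with it; black round housing 46 mm wide) on the grey console; the keys stand 65 mm apart in a row, colours in any order
- blue_key_top (a point): centre of the top of the blue key (30 mm diameter, released top 52 mm above the table, moves down with it; black round housing 46 mm wide) on the grey console; the keys stand 65 mm apart in a row, colours in any order
- yellow_key (a joint): spring travel of the yellow key (zero), m: 0 released, 0.006 fully down; counts as pressed beyond 0.004; full press needs 5 N
- green_key (a joint): spring travel of the green key (measure), m: 0 released, 0.006 fully down; counts as pressed beyond 0.004; full press needs 5 N
- blue_key (a joint): spring travel of the blue key (store), m: 0 released, 0.006 fully down; counts as pressed beyond 0.004; full press needs 5 N
- in_tray: grey shallow tray with a white paper liner, fixed, 210 by 210 mm, walls 4 mm thick and 16 mm high, floor 4 mm thick; the barrels start standing in it. Origin under its centre
- out_tray: blue shallow tray, fixed, 210 by 210 mm, walls 4 mm thick and 16 mm high, floor 4 mm thick, for the checked barrels. Origin under its centre, axes along its walls
- bottle: amber bottle, 56 mm diameter, 140 mm tall, a bystander; origin at its bottom centre
- jar: clear jar with black cap, 64 mm diameter, 70 mm tall, a bystander; origin at its bottom centre

How it is judged:
By the outcome, as a careful person would: the job done as asked, in the order asked, and still so for the second after the job is handed in, with the robot touching nothing.
Of barrel0, barrel1, barrel2, barrel3 only 3 to 4 are there at a start; the rules pass over those that are not, and their reading is None.
At some moment in a run one of barrel0, barrel1, barrel2, barrel3 may be knocked a few centimetres aside while the robot is not near it.
It also fails if it takes over 210 s, if anything falls off the work surface, if the arm or the gripper's body presses on something with over 40 N, if the wrist force passes 120 N, or if a joint passes its speed limit or range.

## Robot

A 6-joint arm with a two-finger parallel gripper is mounted at the origin on the work surface. World frame = base frame: x ahead of the robot, y to its left, z up, the work surface at z = 0. Lengths are in mm, angles in rad, forces in N, time in s.
With the tool pointing down it reaches from about 250 to 775 mm from the base axis. Payload 4 kg.
Tool frame: the origin (TCP) lies between the finger pads; the fingertips stand 25 mm ahead of it and the grasp point (between the pads) lies 6 mm ahead of it; z points along the fingers, y is the line along which they close (so a half turn about z gives the same grasp; the last joint's range is limited). The gripper opens to 85 mm and grips with 20 to 120 N. Pads are 22 mm wide; open, the fingers measure 114 mm over their backs; the gripper's body (76 mm by 85 mm) begins 54 mm behind the grasp point. The pads swing forward as they close: fully open they stand 13 mm farther back than shut.
Start: joints at [-1.327, 0.087, 1.371, -0, 1.684, -0.103], TCP at [186.937, -517.272, 256.341] pointing down, gripper open.
Joint ranges: [-3.1, 3.1], [-0.76, 2.03], [0.27, 2.55], [-1.08, 4.22], [0.17, 2.65], [-2.57, 2.57]. Speed limits (rad/s): [2.79, 2.79, 3.14, 3.14, 3.14, 3.14].

## Interface

Orientations are given as a unit quaternion [w, x, y, z].
In Python, from rig import bot, optics, ticket gives the robot as it stands. The module is installed in compiled form; this text tells all that it offers.
- The arm moves only by the tool drive_tool, never from a script. Its argument "commands" is a list of rows, each a list of 3 entries, a list of its own where there are three numbers: the shift along the world's x, y, z each as a share of 0.025 m, from -1 to 1, then the turn, a rotation vector about the world's x, y, z each as a share of 8 degrees, from -1 to 1, then the opening, from 0 (shut) to 1 (fully open). A call has 1 to 20 rows; each row shifts and turns the commanded pose from where the row before left it; what a row does not reach is not made up. A row lasts 1/10 s, in which the tool goes at most 50 mm and 8.59 degrees, less where a joint would pass 70% of its speed; a pose out of reach is approached as far as the arm can. A call with a number of a shift or a turn outside -1 to 1 is refused whole. A call with a gripper value outside its range is refused whole. The fingers move at their own pace and stop on an object; "force" is the grip in N (left out, the last holds). Time passes only in rows, so rows that do not move let the fingers close. It gives the time, the measured TCP pose, the force, the opening and the grip force at its end, in the units of the state.
- bot.get_state(): the state, without advancing time (a new reading comes with each control period).
- optics.camera(name): name is "side" or "top" or "wrist"; returns the picture (384x512x3 uint8, blue, green, red); there is no depth.
- optics.camera_info(name): a dict with "camera_matrix" (3x3 intrinsics, pixels), "xyz" and "orientation" of the camera in the world; the wrist camera has in their place "T_tool_cam" (4x4, takes a point from camera to tool coordinates, whose origin is the TCP and whose axes are the flange's). Camera axes: x right, y down, z forward; pixel columns grow to the right and rows downward; lengths in mm; the calibration is good to about 2 mm. The wrist camera is an equidistant fisheye: a pixel r from the principal point sees the ray r / f radians off the axis. A picture is of the moment at which its call begins: read the wrist's pose just before it. camera_info takes no time and is no camera call.
- ticket.hand_in(): hands the job in; it is judged then, once.
The state is a dict: "t": time; "joints": joint angles; "joint_velocities": joint speeds; "tau": joint torques, N m; "position": TCP position; "tcp_rot": TCP orientation; "ft_force": force on the tool from outside, world axes, zero at the start; "torque": the same for the moment, N m; "gripper_width": finger opening in mm; "grasp_force": force on a finger pad.
Only numpy, scipy, OpenCV 4.12 (cv2) and the standard library are available. Lean on these libraries where they do the work, as an engineer would, in place of code of your own. Each camera call takes 0.05 s, during which the arm holds its last target. There are 200 camera calls.

## Working session

There is one attempt and no reset: what is moved stays moved. The work goes in short steps, Python scripts to look and compute and a tool call to move; the robot and the scene stay as the last step left them, time stands still between calls to the robot, and variables do not carry over. Pictures are saved under pics/ and viewed, at most 14 in all, crops included, and the job is handed in when it is done.

Besides the shell and the picture viewer there is one more tool, called after "Request:" in YAML: its name, and indented under it one key for each argument. drive_tool: Moves the arm, as the interface text tells. Its arguments: {"type":"object","properties":{"commands":{"type":"array","items":{"type":"array"}},"force":{"type":"number"}},"required":["commands"]}

```bash
mkdir -p pics
python3 - <<'E'
from rig import bot, optics
import cv2
s=bot.get_state(); print(s)
for n in ("side","top","wrist"):
    print(n,optics.camera_info(n))
    if n!="wrist": cv2.imwrite(f"pics/{n}0.png",optics.camera(n))
E
```

```text
{'t': 0.0, 'joints': array([-1.32705647e+00,  8.79323532e-02,  1.37227667e+00,  2.53309328e-05,
        1.68354760e+00, -1.03133628e-01]), 'joint_velocities': array([ 0.0004629 , -0.00039928,  0.00117794, -0.00060141, -0.00127979,
       -0.00239962]), 'tau': array([ 4.96764569e-04, -3.51860225e+01, -3.13274002e+01, -1.76948033e-04,
        1.06438165e-02, -4.30561579e-05]), 'position': array([ 186.85754246, -516.823569  ,  255.1400382 ]), 'tcp_rot': array([-1.08019755e-03,  9.84996692e-01,  1.72569831e-01, -6.34488636e-05]), 'ft_force': array([-0.21800208,  0.72806213, -0.5383135 ]), 'torque': array([ 0.04542452, -0.03353843,  0.04080843]), 'grasp_force': 0.0, 'gripper_width': 85.63532815595117}
side {'camera_matrix': array([[362.77294228,   0.        , 255.49502574],
       [  0.        , 362.77294228, 190.47870528],
       [  0.        ,   0.        ,   1.        ]]), 'xyz': array([ 371.17711258, -734.94613863,  584.29611773]), 'orientation': array([-0.47328469,  0.87034908, -0.11773339,  0.06806557])}
top {'camera_matrix': array([[379.92568236,   0.        , 249.42820809],
       [  0.        , 379.92568236, 188.82855332],
       [  0.        ,   0.        ,   1.        ]]), 'xyz': array([ 502.35989114,   -5.40984693, 1009.1257821 ]), 'orientation': array([ 0.01835075, -0.70585918,  0.7073469 , -0.03296103])}
wrist {'camera_matrix': array([[297.31863964,   0.        , 256.65578219],
       [  0.        , 297.31863964, 193.28235779],
       [  0.        ,   0.        ,   1.        ]]), 'T_tool_cam': array([[-2.50681622e-04, -9.54153386e-01, -2.99317979e-01,
         7.70271484e+01],
       [ 9.99998496e-01, -7.52915979e-04,  1.56260605e-03,
         6.94583305e-02],
       [-1.71632715e-03, -2.99317137e-01,  9.54152140e-01,
        -1.18300240e+02],
       [ 0.00000000e+00,  0.00000000e+00,  0.00000000e+00,
         1.00000000e+00]])}
```

View pics/top0.png

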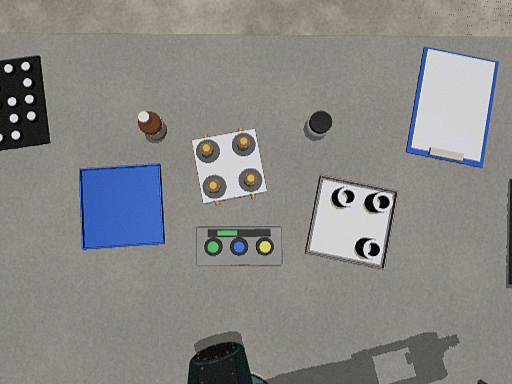

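View pics/side0.png

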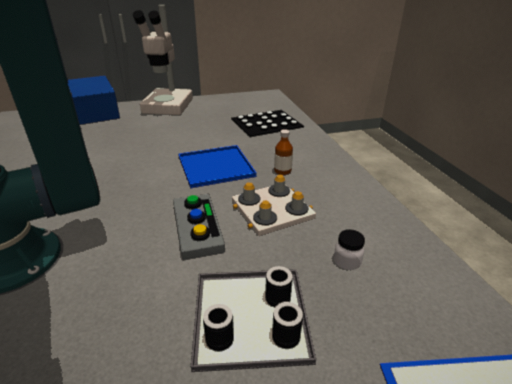

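```bash
cat > h.py <<'E'
import numpy as np, cv2
from rig import bot, optics
from scipy.spatial.transform import Rotation as R
def rot(q): return R.from_quat(np.r_[q[1:],q[0]]).as_matrix()
def pose(n):
    i=optics.camera_info(n); K=i["camera_matrix"]
    if n!="wrist": return K,rot(i["orientation"]),np.array(i["xyz"]),False
    s=bot.get_state(); T=i["T_tool_cam"]; Rt=rot(s["tcp_rot"])
    return K,Rt@T[:3,:3],s["position"]+Rt@T[:3,3],True
def ray(c,uv):
    K,Rc,p,f=c; x=(uv[0]-K[0,2])/K[0,0]; y=(uv[1]-K[1,2])/K[1,1]
    if f:
        r=np.hypot(x,y); d=np.array([x*np.sinc(r/np.pi),y*np.sinc(r/np.pi),np.cos(r)])
    else: d=np.array([x,y,1.])
    d=Rc@d; return p,d/np.linalg.norm(d)
def onz(c,uv,z): p,d=ray(c,uv); return p+d*(z-p[2])/d[2]
def proj(c,P):
    K,Rc,p,f=c; q=Rc.T@(np.asarray(P,float)-p)
    if f:
        r=np.hypot(q[0],q[1]); k=np.arctan2(r,q[2])/max(r,1e-9); q=np.array([q[0]*k,q[1]*k,1])
    return K[:2,:2]@(q[:2]/q[2])+K[:2,2]
def tri(rays):
    A=np.zeros((3,3));b=np.zeros(3)
    for p,d in rays: M=np.eye(3)-np.outer(d,d); A+=M; b+=M@p
    x=np.linalg.solve(A,b); return x,[np.linalg.norm(np.cross(x-p,d)) for p,d in rays]
HSV=dict(yellow=((22,130,110),(34,255,255)),green=((45,100,90),(80,255,255)),blue=((105,120,60),(128,255,255)),brass=((10,100,80),(21,255,255)))
def blobs(img,lo,hi=None,amin=15,amax=1e9):
    if isinstance(lo,str): lo,hi=HSV[lo]
    m=cv2.inRange(cv2.cvtColor(img,cv2.COLOR_BGR2HSV),np.array(lo),np.array(hi))
    n,_,st,ce=cv2.connectedComponentsWithStats(m)
    return [(ce[i].round(1),st[i].tolist()) for i in range(1,n) if amin<=st[i,4]<=amax]
E
python3 - <<'E'
from h import *
np.set_printoptions(precision=1,suppress=True)
for n in("top","side"):
    im=cv2.imread(f"pics/{n}0.png");c=pose(n);print(n)
    for k,z in(("yellow",52),("green",52),("blue",52),("brass",65)):
        for ce,st in blobs(im,k): print(k,ce,st,onz(c,ce,4 if st[4]>900 else z))
    for ce,st in blobs(im,(0,0,0),(180,255,50),30,2500): print("dark",ce,st,onz(c,ce,68))
E
```

```text
top
yellow [250.8 178. ] [248, 175, 6, 7, 22] [599.4 -28.9  52. ]
yellow [264.5 246.4] [259, 241, 12, 12, 113] [427.5 -62.6  52. ]
green [227.  232.5] [217, 230, 20, 6, 110] [462.4  31.1  52. ]
green [212.6 246.6] [207, 241, 12, 12, 112] [427.6  67.   52. ]
blue [449.1 114.4] [406, 47, 93, 121, 1122] [ 777.8 -570.4    4. ]
blue [121.1 206. ] [79, 164, 86, 86, 6505] [530.7 310.9   4. ]
blue [238.6 246.5] [233, 241, 12, 12, 118] [427.6   2.2  52. ]
brass [150.3 123.6] [138, 112, 22, 21, 254] [735.5 223.4  65. ]
brass [243.2 141.3] [238, 136, 12, 12, 109] [690.8  -9.7  65. ]
brass [206.3 148.1] [201, 143, 12, 12, 106] [673.5  82.8  65. ]
brass [250.1 178.2] [245, 173, 12, 12, 86] [597.6 -26.8  65. ]
brass [212.8 185.3] [207, 180, 12, 12, 105] [579.9  66.1  65. ]
brass [252.7 195.9] [251, 194, 5, 5, 15] [553.3 -33.1  65. ]
brass [217.5 202.5] [216, 201, 4, 4, 16] [537.1  54.3  65. ]
dark [320.2 121.6] [309, 112, 23, 22, 343] [ 740.8 -204.3   68. ]
dark [316.7 191.4] [314, 176, 7, 32, 34] [ 564.1 -192.6   68. ]
dark [510.2 236.5] [509, 179, 3, 105, 260] [ 450.6 -675.9   68. ]
dark [335.9 
[... 1801 characters left out ...]
1, 248, 43, 12, 223] [ 415.7 -166.6   68. ]
dark [278.8 275.3] [271, 270, 16, 11, 132] [ 552.2 -268.1   68. ]
dark [232.1 274.8] [201, 273, 65, 5, 139] [ 465.7 -243.2   68. ]
dark [298.  289.4] [295, 276, 7, 27, 33] [ 575.1 -310.8   68. ]
dark [277.1 293.4] [266, 281, 25, 26, 450] [ 534.8 -309.6   68. ]
dark [287.6 313.3] [279, 307, 18, 14, 201] [ 538.3 -356.1   68. ]
dark [217.5 315.4] [209, 309, 18, 14, 203] [ 421.2 -328.5   68. ]
dark [308.1 336.6] [304, 314, 10, 44, 64] [ 554.8 -407.8   68. ]
dark [286.  334.7] [273, 319, 30, 29, 582] [ 521.5 -395.    68. ]
dark [218.8 337. ] [204, 321, 29, 30, 592] [ 415.5 -370.4   68. ]
dark [253.3 365.1] [192, 360, 123, 11, 436] [ 456.5 -431.2   68. ]
```

Request:
drive_tool:
  commands:
    - [[0.48,0.91,-0.25],[0,0,0],0]
    - [[0.48,0.91,-0.25],[0,0,0],0]
    - [[0.48,0.91,-0.25],[0,0,0],0]
    - [[0.48,0.91,-0.25],[0,0,0],0]
    - [[0.48,0.91,-0.25],[0,0,0],0]
    - [[0.48,0.91,-0.25],[0,0,0],0]
    - [[0.48,0.91,-0.25],[0,0,0],0]
    - [[0.48,0.91,-0.25],[0,0,0],0]
    - [[0.48,0.91,-0.25],[0,0,0],0]
    - [[0.48,0.91,-0.25],[0,0,0],0]
    - [[0.48,0.91,-0.25],[0,0,0],0]
    - [[0.48,0.91,-0.25],[0,0,0],0]
    - [[0.48,0.91,-0.25],[0,0,0],0]
    - [[0.48,0.91,-0.25],[0,0,0],0]
    - [[0.48,0.91,-0.25],[0,0,0],0]
    - [[0.48,0.91,-0.25],[0,0,0],0]
    - [[0.48,0.91,-0.25],[0,0,0],0]
    - [[0.48,0.91,-0.25],[0,0,0],0]
    - [[0.48,0.91,-0.25],[0,0,0],0]
    - [[0.48,0.91,-0.25],[0,0,0],0]
  force: 30

```text
t: 2.1
position: [427.0, -61.2, 130.7]
tcp_rot: [-0.0, 0.985, 0.173, -0.0]
ft_force: [-0.2, -0.2, 0.4]
gripper_width: 0.2
grasp_force: 0.0
```

Request:
drive_tool:
  commands:
    - [[0,-0.06,-0.8],[0,0,0],0]
    - [[0,0,-0.8],[0,0,0],0]
    - [[0,0,-0.4],[0,0,0],0]
    - [[0,0,-0.2],[0,0,0],0]
    - [[0,0,-0.12],[0,0,0],0]
    - [[0,0,-0.08],[0,0,0],0]
    - [[0,0,0],[0,0,0],0]

```text
t: 2.8
position: [427.1, -63.9, 72.1]
tcp_rot: [0.0, 0.985, 0.172, 0.0]
ft_force: [-2.7, 1.4, 4.0]
gripper_width: 0.3
grasp_force: 2.1
```

Request:
drive_tool:
  commands:
    - [[0,0,-0.08],[0,0,0],0]
    - [[0,0,-0.04],[0,0,0],0]
    - [[0,0,0],[0,0,0],0]

```text
t: 3.1
position: [427.5, -64.0, 70.9]
tcp_rot: [0.0, 0.985, 0.173, 0.001]
ft_force: [-6.6, 1.9, 14.4]
gripper_width: -0.1
grasp_force: 7.1
```

Request:
drive_tool:
  commands:
    - [[0,0,1],[0,0,0],0]
    - [[0,0,1],[0,0,0],0]
    - [[0,0,1],[0,0,0],0]
    - [[0.17,-0.74,0.3],[0,0,0],0.8]
    - [[0.17,-0.74,0.3],[0,0,0],0.8]
    - [[0.17,-0.74,0.3],[0,0,0],0.8]
    - [[0.17,-0.74,0.3],[0,0,0],0.8]
    - [[0.17,-0.74,0.3],[0,0,0],0.8]
    - [[0.17,-0.74,0.3],[0,0,0],0.8]
    - [[0.17,-0.74,0.3],[0,0,0],0.8]
    - [[0.17,-0.74,0.3],[0,0,0],0.8]
    - [[0.17,-0.74,0.3],[0,0,0],0.8]
    - [[0.17,-0.74,0.3],[0,0,0],0.8]
    - [[0,0,0],[0,0,0],0.8]
    - [[0,0,0],[0,0,0],0.8]

```text
t: 4.6
position: [469.6, -249.0, 218.1]
tcp_rot: [0.0, 0.985, 0.172, 0.0]
ft_force: [-0.5, 0.0, -0.9]
gripper_width: 68.5
grasp_force: 0.0
```

Run:
```python
from h import *
np.set_printoptions(precision=1,suppress=True)
c=pose("wrist"); im=optics.camera("wrist"); cv2.imwrite("pics/w1.png",im); cv2.imwrite("pics/top1.png",optics.camera("top"))
np.save("c1.npy",np.array(c,dtype=object),allow_pickle=True)
for P in((552.2,-268.1,68),(538.3,-356.1,68),(421.2,-328.5,68)): print(proj(c,P))
print(bot.get_state()["position"])
```

```text
[307.2 110.2]
[383.3 158.5]
[312.4 253.3]
[ 469.3 -248.1  217.8]
```

View pics/w1.png

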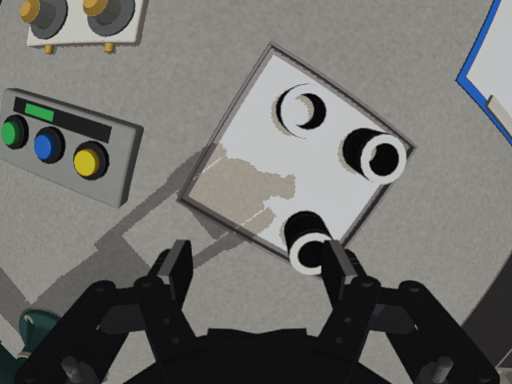

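Run:
```python
from h import *
im=cv2.imread("pics/w1.png")
print(im[110,275:340:3].tolist()); print(im[158,340:415:3].tolist()); print(im[254,285:340:3].tolist())
s=cv2.imread("pics/side0.png"); print(s[313,268:308:2].tolist())
```

```text
[[121, 131, 137], [8, 8, 8], [170, 166, 164], [196, 192, 190], [197, 192, 190], [191, 192, 190], [194, 192, 190], [193, 192, 190], [192, 192, 190], [194, 192, 190], [195, 192, 190], [144, 154, 159], [140, 151, 156], [34, 38, 39], [8, 9, 10], [10, 8, 8], [7, 6, 7], [128, 125, 124], [196, 192, 190], [196, 192, 190], [196, 192, 189], [193, 192, 190]]
[[139, 150, 155], [135, 146, 151], [12, 13, 11], [6, 8, 9], [10, 10, 10], [9, 9, 8], [17, 17, 16], [191, 189, 187], [194, 192, 190], [192, 192, 190], [174, 178, 178], [39, 43, 45], [10, 9, 10], [9, 10, 10], [8, 7, 10], [6, 6, 5], [12, 11, 10], [9, 9, 9], [13, 13, 13], [8, 7, 8], [190, 194, 191], [190, 192, 190], [114, 116, 115], [115, 116, 121], [138, 144, 146]]
[[116, 117, 121], [64, 65, 67], [187, 193, 191], [187, 192, 190], [140, 145, 143], [8, 11, 8], [11, 9, 11], [12, 9, 9], [13, 11, 12], [9, 10, 13], [11, 12, 11], [12, 12, 10], [11, 11, 10], [14, 14, 14], [10, 13, 10], [12, 14, 14], [11, 12, 14], [69, 71, 72], [68, 70, 71]]
[[192, 203, 202], [190, 203, 203], [176, 190, 189], [158, 169, 178], [171, 183, 193], [83, 89, 95], [3, 3, 3], [5, 5, 4], [7, 6, 7], [5, 5, 5], [6, 6, 6], [5, 5, 5], [5, 6, 6], [6, 5, 6], [19, 21, 21], [159, 169, 180], [170, 182, 192], [113, 122, 129], [50, 50, 55], [93, 101, 107]]
```

Request:
drive_tool:
  commands:
    - [[-0.32,-0.53,-0.78],[0,0,0],0.8]
    - [[-0.32,-0.53,-0.78],[0,0,0],0.8]
    - [[-0.32,-0.53,-0.78],[0,0,0],0.8]
    - [[-0.32,-0.53,-0.78],[0,0,0],0.8]
    - [[-0.32,-0.53,-0.78],[0,0,0],0.8]
    - [[-0.32,-0.53,-0.78],[0,0,0],0.8]
    - [[0,0,0],[0,0,0],0.8]
    - [[0,0,0],[0,0,0],0.8]

```text
t: 5.5
position: [421.4, -327.4, 101.2]
tcp_rot: [-0.001, 0.985, 0.173, -0.0]
ft_force: [-0.0, 0.2, 0.8]
gripper_width: 68.0
grasp_force: 0.0
```

```bash
cat > bore.py <<'E'
import sys
from h import *
np.set_printoptions(precision=1,suppress=True)
def bore(P,name=None):
    s=bot.get_state(); c=pose("wrist"); im=optics.camera("wrist")
    if name: cv2.imwrite(f"pics/{name}.png",im)
    u=proj(c,P); z=P[2]; out=[]
    m=(im.max(2)<70).astype(np.uint8); n,l,st,ce=cv2.connectedComponentsWithStats(m)
    i=sorted([i for i in range(1,n) if st[i,4]>150],key=lambda i:np.hypot(*(ce[i]-u)))[0]
    cn=max(cv2.findContours((l==i).astype(np.uint8),cv2.RETR_EXTERNAL,cv2.CHAIN_APPROX_NONE)[0],key=len)
    e=cv2.fitEllipse(cn); X=onz(c,e[0],z)
    d=np.array([onz(c,q[0],z)[:2] for q in cn])-X[:2]; r=2*np.hypot(*d.T)
    print("pred",u,"ell",np.round(e[0],1),np.round(e[1],1),"area",st[i,4],"dia",r.min(),r.max(),"X",X,"dX from tcp",X[:2]-s["position"][:2],"tcp",s["position"],"t",s["t"])
    return c,e[0],X
if __name__=="__main__": bore(np.array(list(map(float,sys.argv[1:4]))),sys.argv[4] if len(sys.argv)>4 else None)
E
python3 bore.py 421 -328 68 w2
python3 - <<'E'
from h import *
c=np.load("c1.npy",allow_pickle=True)
E
```

```text
pred [257.  243.7] ell [258.5 245.7] [45.4 58.8] area 2115 dia 22.244445886739154 33.69390683193607 X [ 420.1 -329.2   68. ] dX from tcp [-1.3 -1.9] tcp [ 421.4 -327.4  101.2] t 5.5
```

View pics/w2.png

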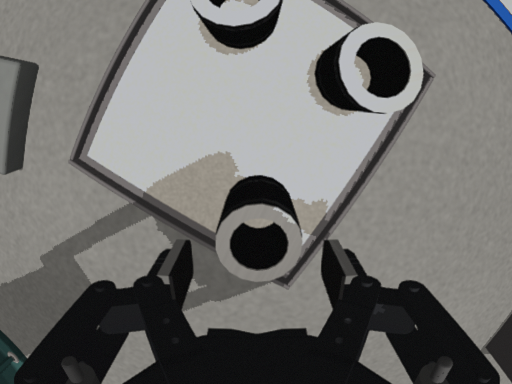

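Request:
drive_tool:
  commands:
    - [[0.02,-0.04,-0.6],[0,0,0],0.8]
    - [[0,0,-0.7],[0,0,0],0.8]
    - [[0,0,-0.7],[0,0,0],0.8]
    - [[0,0,0],[0,0,0],0.8]
    - [[0,0,0],[0,0,0],0.5]
    - [[0,0,0],[0,0,0],0.5]
    - [[0,0,0],[0,0,0],0.5]
    - [[0,0,0],[0,0,0],0.5]
    - [[0,0,0],[0,0,0],0.5]
  force: 30

```text
t: 6.45
position: [422.3, -329.5, 52.0]
tcp_rot: [0.001, 0.985, 0.172, 0.0]
ft_force: [-0.2, 0.4, 0.9]
gripper_width: 51.0
grasp_force: 31.6
```

Request:
drive_tool:
  commands:
    - [[0,0,0.5],[0,0,0],0.5]
    - [[0,0,1],[0,0,0],0.5]
    - [[0,0,1],[0,0,0],0.5]
    - [[0,0,0.7],[0,0,0],0.5]
    - [[0.39,0.94,0.2],[0,0,0],0.5]
    - [[0.39,0.94,0.2],[0,0,0],0.5]
    - [[0.39,0.94,0.2],[0,0,0],0.5]
    - [[0.39,0.94,0.2],[0,0,0],0.5]
    - [[0.39,0.94,0.2],[0,0,0],0.5]
    - [[0.39,0.94,0.2],[0,0,0],0.5]
    - [[0.39,0.94,0.2],[0,0,0],0.5]
    - [[0.39,0.94,0.2],[0,0,0],0.5]
    - [[0.39,0.94,0.2],[0,0,0],0.5]
    - [[0.39,0.94,0.2],[0,0,0],0.5]
    - [[0.39,0.94,0.2],[0,0,0],0.5]
    - [[0.39,0.94,0.2],[0,0,0],0.5]
    - [[0.39,0.94,0.2],[0,0,0],0.5]
    - [[0.39,0.94,0.2],[0,0,0],0.5]
    - [[0,0,0],[0,0,0],0.5]
    - [[0,0,0],[0,0,0],0.5]

```text
t: 8.45
position: [558.4, -0.1, 202.0]
tcp_rot: [0.0, 0.985, 0.173, 0.0]
ft_force: [-0.6, -0.6, -1.7]
gripper_width: 50.9
grasp_force: 31.8
```

Run:
```python
from h import *
np.set_printoptions(precision=1,suppress=True)
s=bot.get_state();c=pose("wrist"); im=optics.camera("wrist"); cv2.imwrite("pics/w3.png",im)
print(s["position"],c[2])
S=[(690.5,-10),(673.4,83),(597,-28),(580,65)]
for p in S: print(p,proj(c,(*p,70)))
t=cv2.imread("pics/top0.png");sd=cv2.imread("pics/side0.png")
for ce,st in blobs(im,"brass"): print(ce,st,onz(c,ce,65))
tb={(690,-10):((243.2,141.3),(297.3,194.8)),}
```

```text
[558.4  -0.1 202. ] [630.8  26.2 320.3]
(690.5, -10) [320.9  53.6]
(673.4, 83) [209.   34.9]
(597, -28) [301.5 162.1]
(580, 65) [193.2 144.5]
[224.5   8.1] [219, 4, 12, 9, 88] [701.6  80.2  65. ]
[315.3  22.9] [310, 19, 11, 9, 84] [716.2   3.1  65. ]
[210.   38.4] [193, 22, 35, 33, 651] [671.5  82.2  65. ]
[316.8  56.1] [301, 39, 35, 33, 544] [688.1  -8.2  65. ]
[194.9 142.4] [179, 126, 33, 35, 643] [581.3  64.9  65. ]
[298.4 158.3] [283, 143, 34, 33, 570] [598.5 -25.2  65. ]
[199.1 176.8] [194, 173, 11, 9, 87] [552.8  52.1  65. ]
[285.5 190. ] [280, 186, 12, 9, 88] [567.5 -25.1  65. ]
```

View pics/w3.png

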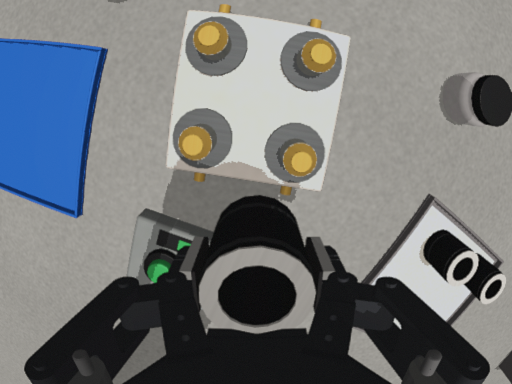

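Run:
```python
from h import *
np.set_printoptions(precision=1,suppress=True)
im=cv2.imread("pics/w3.png");c=pose("wrist");s=bot.get_state()
v=im[:,:,2].astype(int)
hsv=cv2.cvtColor(im,cv2.COLOR_BGR2HSV)
for u in((211,36),(320,54),(194,143),(300,159)): print(u,hsv[int(u[1]),int(u[0])-18:int(u[0])+18:3,2].tolist())
side=[(297.3,194.8),(279.5,177.9),(265,204.6),(248.8,186.2)]
cs=pose("side"); sim=cv2.imread("pics/side0.png")
D=[]
for ce,st in blobs(im,(10,80,185),(30,255,255),100): 
    X=onz(c,ce,70); D.append(X); print("disc",ce,st[4],X)
D=np.array([d for d in D]); print("mean",D.mean(0))
# bore in hand
m=(im.max(2)<60).astype(np.uint8); n,l,st,ce=cv2.connectedComponentsWithStats(m)
i=l[295,257]; cn=max(cv2.findContours((l==i).astype(np.uint8),0,1)[0],key=len); e=cv2.fitEllipse(cn)
z=s["position"][2]+16; X=onz(c,e[0],z); d=np.array([onz(c,q[0],z)[:2] for q in cn])-X[:2]
print(e,"bore",X,"off",X[:2]-s["position"][:2],2*np.hypot(*d.T).min(),2*np.hypot(*d.T).max())
# height of noses: two views, full brass centroids
for a,b in((((320,54)),side[0]),((211,36),side[1]),((300,159),side[2]),((194,143),side[3])): print(tri([ray(c,a),ray(cs,b)]))
```

```text
(211, 36) [170, 144, 207, 205, 206, 207, 206, 207, 207, 143, 152, 155]
(320, 54) [145, 144, 144, 200, 207, 207, 206, 207, 207, 207, 160, 147]
(194, 143) [105, 147, 175, 207, 207, 207, 207, 207, 208, 156, 152, 154]
(300, 159) [94, 145, 145, 143, 208, 208, 207, 207, 207, 208, 157, 156]
disc [208.3  35. ] 322 [672.9  82.9  70. ]
disc [321.   53.3] 326 [690.3 -10.5  70. ]
disc [192.1 144.5] 316 [579.5  65.4  70. ]
disc [301.3 161.5] 318 [597.1 -28.1  70. ]
mean [635.   27.4  70. ]
((256.67071533203125, 295.158203125), (57.96868133544922, 76.55964660644531), 89.73783874511719) bore [558.1  -0.9 217.6] off [-0.1 -0.3] 28.55741364617994 34.76704283284918
(array([690.3, -10.5,  65.4]), [np.float64(0.1928326452766947), np.float64(0.1928326452765223)])
(array([673. ,  81.3,  66. ]), [np.float64(0.32793857775773605), np.float64(0.32793857775768476)])
(array([597.7, -27.6,  62.8]), [np.float64(0.16673951328736783), np.float64(0.16673951328729544)])
(array([580. ,  65.1,  63.6]), [np.float64(0.01180150063143356), np.float64(0.011801500631340976)])
```

Request:
drive_tool:
  commands:
    - [[0.88,-0.065,-0.34],[0,0,0],0.5]
    - [[0.88,-0.065,-0.34],[0,0,0],0.5]
    - [[0.88,-0.065,-0.34],[0,0,0],0.5]
    - [[0.88,-0.065,-0.34],[0,0,0],0.5]
    - [[0.88,-0.065,-0.34],[0,0,0],0.5]
    - [[0.88,-0.065,-0.34],[0,0,0],0.5]
    - [[0,0,0],[0,0,0],0.5]
    - [[0,0,0],[0,0,0],0.5]
    - [[0,0,0],[0,0,0],0.5]

```text
t: 9.4
position: [689.8, -10.7, 150.9]
tcp_rot: [0.0, 0.985, 0.172, -0.0]
ft_force: [-0.1, -0.1, -1.6]
gripper_width: 51.3
grasp_force: 31.9
```

Aligned to <1 mm; lower onto the spigot, to TCP z ≈ 78.

Request:
drive_tool:
  commands:
    - [[0.02,0.02,-0.8],[0,0,0],0.5]
    - [[0,0,-0.5],[0,0,0],0.5]
    - [[0,0,-0.4],[0,0,0],0.5]
    - [[0,0,-0.3],[0,0,0],0.5]
    - [[0,0,-0.3],[0,0,0],0.5]
    - [[0,0,-0.3],[0,0,0],0.5]
    - [[0,0,-0.3],[0,0,0],0.5]
    - [[0,0,0],[0,0,0],0.5]

```text
t: 10.2
position: [690.6, -9.3, 76.2]
tcp_rot: [-0.0, 0.985, 0.173, -0.001]
ft_force: [0.4, -1.1, -2.5]
gripper_width: 51.0
grasp_force: 32.4
```

Request:
drive_tool:
  commands:
    - [[0,0,-0.08],[0,0,0],0.5]
    - [[0,0,-0.06],[0,0,0],0.5]
    - [[0,0,0],[0,0,0],0.5]

```text
t: 10.5
position: [690.9, -9.6, 74.4]
tcp_rot: [0.0, 0.985, 0.173, -0.0]
ft_force: [-0.3, -0.7, -2.3]
gripper_width: 51.0
grasp_force: 32.5
```

Request:
drive_tool:
  commands:
    - [[0,0,-0.08],[0,0,0],0.5]
    - [[0,0,-0.04],[0,0,0],0.5]
    - [[0,0,0],[0,0,0],0.5]

```text
t: 10.8
position: [691.2, -9.6, 74.0]
tcp_rot: [0.0, 0.985, 0.173, 0.001]
ft_force: [-3.1, 0.3, 6.3]
gripper_width: 51.3
grasp_force: 32.9
```

Request:
drive_tool:
  commands:
    - [[0,0,0.08],[0,0,0],0.8]
    - [[0,0,0],[0,0,0],0.8]
    - [[0,0,0],[0,0,0],0.8]
    - [[0,0,0.8],[0,0,0],0.8]
    - [[0,0,1],[0,0,0],0.8]
    - [[0,0,1],[0,0,0],0.8]
    - [[-0.5,-0.94,-0.1],[0,0,0],0.8]
    - [[-0.5,-0.94,-0.1],[0,0,0],0.8]
    - [[-0.5,-0.94,-0.1],[0,0,0],0.8]
    - [[-0.5,-0.94,-0.1],[0,0,0],0.8]
    - [[-0.5,-0.94,-0.1],[0,0,0],0.8]
    - [[-0.5,-0.94,-0.2],[0,0,0],0.8]
    - [[-0.5,-0.94,-0.2],[0,0,0],0.8]
    - [[-0.5,-0.94,-0.2],[0,0,0],0.8]
    - [[-0.5,-0.94,-0.2],[0,0,0],0.8]
    - [[-0.5,-0.94,-0.2],[0,0,0],0.8]
    - [[-0.5,-0.94,-0.2],[0,0,0],0.8]
    - [[0,0,0],[0,0,0],0.8]
    - [[0,0,0],[0,0,0],0.8]

```text
t: 12.7
position: [553.2, -268.3, 100.5]
tcp_rot: [-0.0, 0.985, 0.172, -0.0]
ft_force: [0.3, 0.5, 0.8]
gripper_width: 68.6
grasp_force: 0.0
```

```bash
sed -i 's/^    print("pred"/    from scipy.optimize import least_squares\n    W=np.array([onz(c,q[0],z)[:2] for q in cn]); f=least_squares(lambda x:np.hypot(*(W-x).T)-16.7,X[:2],loss="soft_l1",f_scale=0.3); print("CIRCLE",f.x,"d",f.x-s["position"][:2])\n    print("pred"/' bore.py; python3 bore.py 552 -268 68 w4; python3 -c "
import cv2;from rig import optics;cv2.imwrite('pics/top2.png',optics.camera('top'))"
```

```text
CIRCLE [ 551.4 -268.9] d [-1.8 -0.6]
pred [255.  244.9] ell [256.1 246.5] [45.6 58.6] area 2119 dia 21.956688861920007 33.74612285079412 X [ 551.2 -268.9   68. ] dX from tcp [-1.9 -0.7] tcp [ 553.2 -268.3  100.5] t 12.7
```

View pics/w4.png

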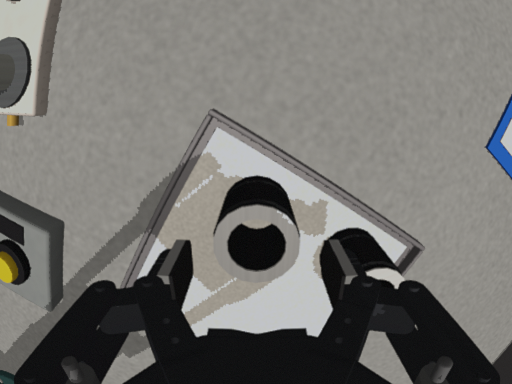

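Request:
drive_tool:
  commands:
    - [[0,0,-0.6],[0,0,0],0.8]
    - [[0,0,-0.7],[0,0,0],0.8]
    - [[0,0,-0.66],[0,0,0],0.8]
    - [[0,0,0],[0,0,0],0.8]
    - [[0,0,0],[0,0,0],0.5]
    - [[0,0,0],[0,0,0],0.5]
    - [[0,0,0],[0,0,0],0.5]
    - [[0,0,0],[0,0,0],0.5]
    - [[0,0,0],[0,0,0],0.5]

```text
t: 13.7
position: [553.5, -268.1, 52.1]
tcp_rot: [0.0, 0.985, 0.173, 0.0]
ft_force: [0.4, 1.2, -2.8]
gripper_width: 52.1
grasp_force: 31.7
```

Request:
drive_tool:
  commands:
    - [[0,0,0.5],[0,0,0],0.5]
    - [[0,0,1],[0,0,0],0.5]
    - [[0,0,1],[0,0,0],0.5]
    - [[0,0,1],[0,0,0],0.5]
    - [[0.34,1,0.03],[0,0,0],0.5]
    - [[0.34,1,0.03],[0,0,0],0.5]
    - [[0.34,1,0.03],[0,0,0],0.5]
    - [[0.34,1,0.03],[0,0,0],0.5]
    - [[0.34,1,0.03],[0,0,0],0.5]
    - [[0.34,1,0.03],[0,0,0],0.5]
    - [[0.34,1,0.03],[0,0,0],0.5]
    - [[0.34,1,0.03],[0,0,0],0.5]
    - [[0.34,1,0.03],[0,0,0],0.5]
    - [[0.34,1,0.03],[0,0,0],0.5]
    - [[0.34,1,0.03],[0,0,0],0.5]
    - [[0.34,1,0.03],[0,0,0],0.5]
    - [[0.34,1,0.03],[0,0,0],0.5]
    - [[0.34,1,0.03],[0,0,0],0.5]
    - [[0,0,0],[0,0,0],0.5]
    - [[0,0,0],[0,0,0],0.5]

```text
t: 15.7
position: [672.6, 82.4, 150.6]
tcp_rot: [0.0, 0.985, 0.173, 0.0]
ft_force: [-0.4, -1.1, -2.7]
gripper_width: 52.4
grasp_force: 32.0
```

```bash
python3 bore.py 672.5 82 168 w5; python3 -c "
import cv2;from rig import optics;cv2.imwrite('pics/side2.png',optics.camera('side'))"
```

```text
CIRCLE [671.1  81.7] d [-1.5 -0.7]
pred [257.  297.2] ell [256.7 296.8] [57.7 76.5] area 3564 dia 28.345782510046444 34.41107910902172 X [672.6  82.2 168. ] dX from tcp [ 0.1 -0.2] tcp [672.6  82.4 150.6] t 15.7
```

Request:
drive_tool:
  commands:
    - [[0.01,0.02,-0.8],[0,0,0],0.5]
    - [[0,0,-0.5],[0,0,0],0.5]
    - [[0,0,-0.4],[0,0,0],0.5]
    - [[0,0,-0.3],[0,0,0],0.5]
    - [[0,0,-0.3],[0,0,0],0.5]
    - [[0,0,-0.3],[0,0,0],0.5]
    - [[0,0,-0.3],[0,0,0],0.5]
    - [[0,0,-0.15],[0,0,0],0.5]
    - [[0,0,-0.1],[0,0,0],0.5]
    - [[0,0,0],[0,0,0],0.5]
    - [[0,0,0],[0,0,0],0.5]

```text
t: 16.9
position: [673.8, 83.6, 73.6]
tcp_rot: [-0.001, 0.985, 0.173, 0.002]
ft_force: [0.4, 3.8, 7.9]
gripper_width: 52.4
grasp_force: 33.5
```

Request:
drive_tool:
  commands:
    - [[0,0,0.08],[0,0,0],0.8]
    - [[0,0,0],[0,0,0],0.8]
    - [[0,0,0.8],[0,0,0],0.8]
    - [[0,0,1],[0,0,0],0.8]
    - [[0,0,1],[0,0,0],0.8]
    - [[-0.3,-0.98,0],[0,0,0],0.8]
    - [[-0.3,-0.98,0],[0,0,0],0.8]
    - [[-0.3,-0.98,0],[0,0,0],0.8]
    - [[-0.3,-0.98,0],[0,0,0],0.8]
    - [[-0.3,-0.98,0],[0,0,0],0.8]
    - [[-0.3,-0.98,0],[0,0,0],0.8]
    - [[-0.3,-0.98,0],[0,0,0],0.8]
    - [[-0.3,-0.98,0],[0,0,0],0.8]
    - [[-0.3,-0.98,0],[0,0,0],0.8]
    - [[-0.3,-0.98,0],[0,0,0],0.8]
    - [[-0.3,-0.98,0],[0,0,0],0.8]
    - [[-0.3,-0.98,0],[0,0,0],0.8]
    - [[-0.3,-0.98,0],[0,0,0],0.8]
    - [[-0.3,-0.98,0],[0,0,0],0.8]
    - [[-0.3,-0.98,0],[0,0,0],0.8]

```text
t: 18.9
position: [558.7, -286.3, 141.9]
tcp_rot: [-0.0, 0.985, 0.172, -0.001]
ft_force: [-1.0, -0.5, 0.6]
gripper_width: 68.2
grasp_force: 0.0
```

```bash
python3 bore.py 538 -356 68 w6
```

```text
CIRCLE [ 570.8 -363.3] d [ 12.1 -76.9]
pred [332.2 267. ] ell [373.3 240.3] [ 5.9 41.6] area 189 dia 4.552068424975489 27.525557756303638 X [ 569.1 -377.3   68. ] dX from tcp [ 10.4 -91. ] tcp [ 558.7 -286.3  141.9] t 18.9
```

View pics/w6.png

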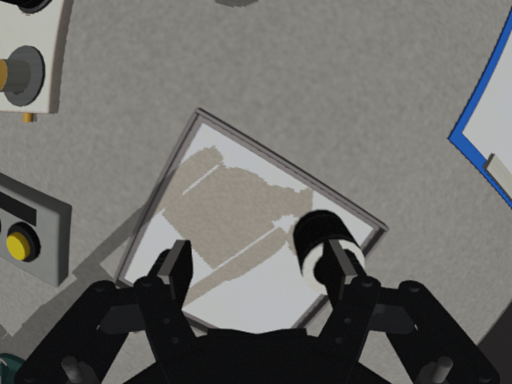

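Request:
drive_tool:
  commands:
    - [[-0.27,-0.92,-0.3],[0,0,0],0.8]
    - [[-0.27,-0.92,-0.3],[0,0,0],0.8]
    - [[-0.27,-0.92,-0.3],[0,0,0],0.8]
    - [[0,0,-0.7],[0,0,0],0.8]
    - [[0,0,0],[0,0,0],0.8]
    - [[0,0,0],[0,0,0],0.8]

```text
t: 19.55
position: [539.1, -353.6, 102.0]
tcp_rot: [-0.001, 0.985, 0.172, -0.001]
ft_force: [0.3, -0.0, 0.3]
gripper_width: 68.1
grasp_force: 0.0
```

```bash
python3 bore.py 538 -356 68 w7
```

```text
CIRCLE [ 537.5 -356.6] d [-1.6 -3. ]
pred [259.5 244.9] ell [260.2 246.1] [45.3 58.3] area 2100 dia 21.79689835084526 33.62617876561851 X [ 537.4 -356.7   68. ] dX from tcp [-1.7 -3. ] tcp [ 539.1 -353.6  102. ] t 19.55
```

Request:
drive_tool:
  commands:
    - [[0,-0.09,-0.6],[0,0,0],0.8]
    - [[0,0,-0.7],[0,0,0],0.8]
    - [[0,0,-0.7],[0,0,0],0.8]
    - [[0,0,0],[0,0,0],0.8]
    - [[0,0,0],[0,0,0],0.5]
    - [[0,0,0],[0,0,0],0.5]
    - [[0,0,0],[0,0,0],0.5]
    - [[0,0,0],[0,0,0],0.5]
    - [[0,0,0],[0,0,0],0.5]

```text
t: 20.5
position: [540.0, -356.4, 53.5]
tcp_rot: [0.0, 0.985, 0.173, 0.0]
ft_force: [0.4, 0.1, -1.2]
gripper_width: 52.0
grasp_force: 31.5
```

Request:
drive_tool:
  commands:
    - [[0,0,0.5],[0,0,0],0.5]
    - [[0,0,1],[0,0,0],0.5]
    - [[0,0,1],[0,0,0],0.5]
    - [[0,0,1],[0,0,0],0.5]
    - [[0.163,0.937,0.03],[0,0,0],0.5]
    - [[0.163,0.937,0.03],[0,0,0],0.5]
    - [[0.163,0.937,0.03],[0,0,0],0.5]
    - [[0.163,0.937,0.03],[0,0,0],0.5]
    - [[0.163,0.937,0.03],[0,0,0],0.5]
    - [[0.163,0.937,0.03],[0,0,0],0.5]
    - [[0.163,0.937,0.03],[0,0,0],0.5]
    - [[0.163,0.937,0.03],[0,0,0],0.5]
    - [[0.163,0.937,0.03],[0,0,0],0.5]
    - [[0.163,0.937,0.03],[0,0,0],0.5]
    - [[0.163,0.937,0.03],[0,0,0],0.5]
    - [[0.163,0.937,0.03],[0,0,0],0.5]
    - [[0.163,0.937,0.03],[0,0,0],0.5]
    - [[0.163,0.937,0.03],[0,0,0],0.5]
    - [[0,0,0],[0,0,0],0.5]
    - [[0,0,0],[0,0,0],0.5]

```text
t: 22.5
position: [597.1, -28.2, 152.0]
tcp_rot: [0.001, 0.985, 0.173, 0.0]
ft_force: [-0.3, -0.5, -1.0]
gripper_width: 52.5
grasp_force: 31.8
```

```bash
python3 bore.py 597 -28 166 w8
```

```text
CIRCLE [594.7 -29.3] d [-2.5 -1.1]
pred [255.6 292.2] ell [256.6 294.6] [57.5 76.2] area 3536 dia 29.164444545914513 35.38526252103523 X [595.9 -28.9 166. ] dX from tcp [-1.2 -0.7] tcp [597.1 -28.2 152. ] t 22.5
```

View pics/w8.png

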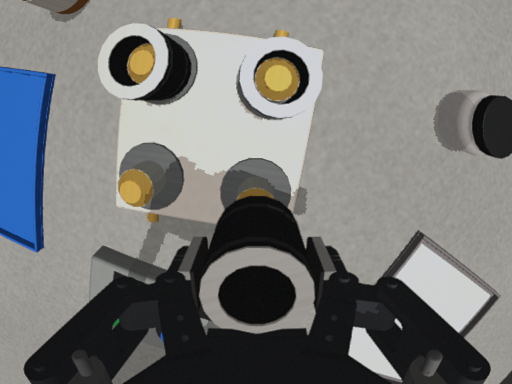

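Request:
drive_tool:
  commands:
    - [[0.03,0.02,-0.8],[0,0,0],0.5]
    - [[0,0,-0.5],[0,0,0],0.5]
    - [[0,0,-0.4],[0,0,0],0.5]
    - [[0,0,-0.3],[0,0,0],0.5]
    - [[0,0,-0.3],[0,0,0],0.5]
    - [[0,0,-0.3],[0,0,0],0.5]
    - [[0,0,-0.3],[0,0,0],0.5]
    - [[0,0,-0.15],[0,0,0],0.5]
    - [[0,0,-0.1],[0,0,0],0.5]
    - [[0,0,0],[0,0,0],0.5]
    - [[0,0,0],[0,0,0],0.5]

```text
t: 23.65
position: [598.2, -27.2, 75.3]
tcp_rot: [-0.0, 0.985, 0.173, 0.001]
ft_force: [-2.6, 4.5, 11.1]
gripper_width: 52.0
grasp_force: 33.8
```

Request:
drive_tool:
  commands:
    - [[0,0,0.08],[0,0,0],0.8]
    - [[0,0,0],[0,0,0],0.8]
    - [[0,0,0.8],[0,0,0],0.8]
    - [[0,0,1],[0,0,0],0.8]
    - [[0,0,1],[0,0,0],0.8]
    - [[-0.86,0.47,0],[0,0,0],0.8]
    - [[-0.86,0.47,0],[0,0,0],0]
    - [[-0.86,0.47,0],[0,0,0],0]
    - [[-0.86,0.47,0],[0,0,0],0]
    - [[-0.86,0.47,-0.2],[0,0,0],0]
    - [[-0.86,0.47,-0.2],[0,0,0],0]
    - [[-0.86,0.47,-0.2],[0,0,0],0]
    - [[-0.86,0.47,-0.2],[0,0,0],0]
    - [[0,0,0],[0,0,0],0]
    - [[0,0,0],[0,0,0],0]

```text
t: 25.15
position: [425.6, 65.8, 124.0]
tcp_rot: [0.001, 0.985, 0.173, -0.0]
ft_force: [-0.3, 0.2, 0.0]
gripper_width: -0.3
grasp_force: 0.0
```

Run:
```python
from h import *
a=optics.camera("side"); cv2.imwrite("pics/side3.png",a); w=optics.camera("wrist")
b=cv2.resize(a[150:360,150:380],None,fx=1.8,fy=1.8)
w2=w[:378]; h=b.shape[0]
cv2.imwrite("pics/m3.png",np.hstack([b,cv2.resize(w2,(380,h))]))
```

```text
(no output)
```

View pics/m3.png

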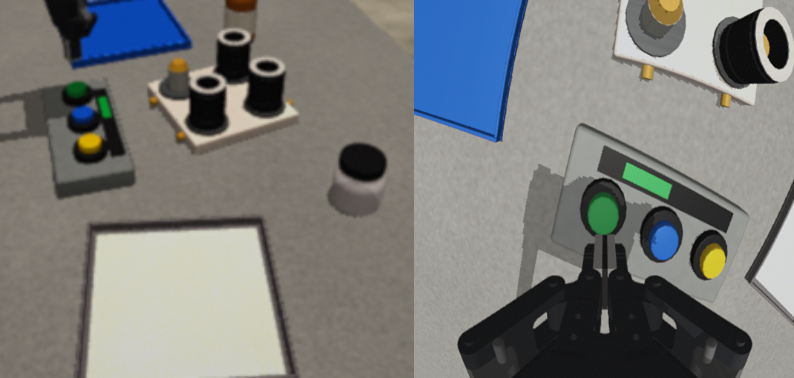

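Run:
```python
from h import *
np.set_printoptions(precision=1,suppress=True)
c=pose("side"); im=cv2.imread("pics/side3.png")
for ce,st in blobs(im,(0,0,0),(180,255,70),25,400):
    if 225<ce[0]<330 and 150<ce[1]<230: print(ce,st,onz(c,ce,90))
for p in((690.3,-10.5),(672.9,82.9),(597.1,-28.1)): print(p,proj(c,(*p,90)))
```

```text
[282.9 152.9] [276, 149, 16, 7, 61] [715.6 179.1  90. ]
[279.7 169.9] [275, 168, 10, 5, 39] [673.1  84.1  90. ]
[297.9 186.5] [293, 184, 11, 6, 51] [690.4  -9.3  90. ]
[265.3 195.5] [260, 193, 12, 6, 59] [597.7 -27.4  90. ]
(690.3, -10.5) [298.  186.8]
(672.9, 82.9) [279.8 170.1]
(597.1, -28.1) [265.1 195.7]
```

Request:
drive_tool:
  commands:
    - [[0.06,0.05,-0.8],[0,0,0],0]
    - [[0,0,-0.7],[0,0,0],0]
    - [[0,0,-0.3],[0,0,0],0]

```text
t: 25.55
position: [427.1, 66.8, 77.9]
tcp_rot: [0.0, 0.985, 0.172, -0.001]
ft_force: [0.1, -0.2, 0.7]
gripper_width: -0.3
grasp_force: 0.0
```

Request:
drive_tool:
  commands:
    - [[0,0,-0.15],[0,0,0],0]
    - [[0,0,-0.12],[0,0,0],0]
    - [[0,0,-0.08],[0,0,0],0]
    - [[0,0,0],[0,0,0],0]
    - [[0,0,0],[0,0,0],0]

```text
t: 26.05
position: [427.6, 67.1, 71.4]
tcp_rot: [0.001, 0.985, 0.173, 0.0]
ft_force: [-2.4, -2.6, 5.0]
gripper_width: -0.2
grasp_force: 2.3
```

Request:
drive_tool:
  commands:
    - [[0,0,-0.08],[0,0,0],0]
    - [[0,0,-0.04],[0,0,0],0]
    - [[0,0,0],[0,0,0],0]

```text
t: 26.35
position: [427.9, 67.2, 70.8]
tcp_rot: [0.001, 0.985, 0.173, 0.001]
ft_force: [-7.9, -2.4, 18.4]
gripper_width: 0.0
grasp_force: 9.3
```

Request:
drive_tool:
  commands:
    - [[0,0,0.6],[0,0,0],0]
    - [[0,0,0.8],[0,0,0],0]
    - [[0,0,0],[0,0,0],0]
    - [[0,-0.86,0],[0,0,0],0]
    - [[0,-0.87,0],[0,0,0],0]
    - [[0,-0.87,0],[0,0,0],0]
    - [[0,0,0],[0,0,0],0]
    - [[0,0,-0.7],[0,0,0],0]
    - [[0,0,-0.4],[0,0,0],0]
    - [[0,0,-0.15],[0,0,0],0]
    - [[0,0,-0.08],[0,0,0],0]
    - [[0,0,-0.07],[0,0,0],0]
    - [[0,0,0],[0,0,0],0]
    - [[0,0,0],[0,0,0],0]

```text
t: 27.75
position: [427.0, 3.0, 70.7]
tcp_rot: [-0.0, 0.985, 0.173, -0.001]
ft_force: [-9.2, -0.2, 20.7]
gripper_width: -0.0
grasp_force: 10.4
```

Request:
drive_tool:
  commands:
    - [[0,0,1],[0,0,0],0]
    - [[0,0,1],[0,0,0],0]
    - [[0,0,1],[0,0,0],0]
    - [[0.97,-0.178,0],[0,0,0],0.8]
    - [[0.97,-0.178,0],[0,0,0],0.8]
    - [[0.97,-0.178,0],[0,0,0],0.8]
    - [[0.97,-0.178,0],[0,0,0],0.8]
    - [[0.97,-0.178,0],[0,0,0],0.8]
    - [[0.97,-0.178,0],[0,0,0],0.8]
    - [[0.97,-0.178,0],[0,0,0],0.8]
    - [[0,0,-0.7],[0,0,0],0.8]
    - [[0,0,0],[0,0,0],0.8]
    - [[0,0,0],[0,0,0],0.8]

```text
t: 29.05
position: [596.2, -28.0, 124.0]
tcp_rot: [-0.001, 0.985, 0.173, -0.001]
ft_force: [0.0, -0.2, 0.5]
gripper_width: 68.1
grasp_force: 0.0
```

Run:
```python
from h import *
w=optics.camera("wrist"); s=optics.camera("side"); b=cv2.resize(s[130:260,150:350],(400,260))
cv2.imwrite("pics/m4.png",np.hstack([cv2.resize(w,(400,300)),cv2.copyMakeBorder(b,0,40,0,0,0)]))
```

```text
(no output)
```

View pics/m4.png

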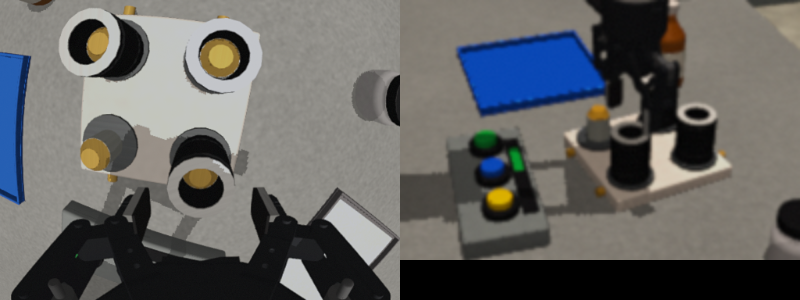

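Request:
drive_tool:
  commands:
    - [[0.05,0,-0.6],[0,0,0],0.8]
    - [[0,0,-0.7],[0,0,0],0.8]
    - [[0,0,-0.6],[0,0,0],0.8]
    - [[0,0,0],[0,0,0],0.8]
    - [[0,0,0],[0,0,0],0.5]
    - [[0,0,0],[0,0,0],0.5]
    - [[0,0,0],[0,0,0],0.5]
    - [[0,0,0],[0,0,0],0.5]
    - [[0,0,0],[0,0,0],0.5]
    - [[0,0,0.2],[0,0,0],0.5]
    - [[0,0,0.4],[0,0,0],0.5]
    - [[0,0,0.8],[0,0,0],0.5]
    - [[0,0,1],[0,0,0],0.5]
    - [[0,0,1],[0,0,0],0.5]

```text
t: 30.55
position: [598.3, -29.9, 164.3]
tcp_rot: [0.001, 0.985, 0.172, -0.0]
ft_force: [1.6, -0.5, -1.5]
gripper_width: 52.0
grasp_force: 32.4
```

Request:
drive_tool:
  commands:
    - [[-0.06,0.985,0],[0,0,0],0.5]
    - [[-0.06,0.985,0],[0,0,0],0.5]
    - [[-0.06,0.985,0],[0,0,0],0.5]
    - [[-0.06,0.985,0],[0,0,0],0.5]
    - [[-0.06,0.985,0],[0,0,0],0.5]
    - [[-0.06,0.985,0],[0,0,0],0.5]
    - [[-0.06,0.985,0],[0,0,0],0.5]
    - [[-0.06,0.985,0],[0,0,0],0.5]
    - [[-0.06,0.985,0],[0,0,0],0.5]
    - [[-0.06,0.985,0],[0,0,0],0.5]
    - [[-0.06,0.985,0],[0,0,0],0.5]
    - [[-0.06,0.985,0],[0,0,0],0.5]
    - [[0,0,-1],[0,0,0],0.5]
    - [[0,0,-1],[0,0,0],0.5]
    - [[0,0,-1],[0,0,0],0.5]
    - [[0,0,-0.6],[0,0,0],0.5]
    - [[0,0,-0.3],[0,0,0],0.5]
    - [[0,0,0],[0,0,0],0.5]

```text
t: 32.35
position: [580.2, 266.2, 64.5]
tcp_rot: [0.001, 0.985, 0.172, -0.001]
ft_force: [-0.2, -0.1, -1.3]
gripper_width: 52.1
grasp_force: 32.4
```

Request:
drive_tool:
  commands:
    - [[0,0,-0.24],[0,0,0],0.5]
    - [[0,0,-0.08],[0,0,0],0.5]
    - [[0,0,-0.04],[0,0,0],0.5]
    - [[0,0,0],[0,0,0],0.5]

```text
t: 32.75
position: [580.4, 266.9, 56.5]
tcp_rot: [0.0, 0.985, 0.173, 0.0]
ft_force: [-0.3, 0.2, -1.5]
gripper_width: 52.0
grasp_force: 32.4
```

Request:
drive_tool:
  commands:
    - [[0,0,-0.04],[0,0,0],0.5]
    - [[0,0,-0.04],[0,0,0],0.5]
    - [[0,0,0],[0,0,0],0.5]

```text
t: 33.05
position: [580.7, 266.9, 55.7]
tcp_rot: [-0.0, 0.985, 0.173, 0.001]
ft_force: [-1.1, -2.1, 4.8]
gripper_width: 52.0
grasp_force: 32.8
```

Request:
drive_tool:
  commands:
    - [[0,0,0.06],[0,0,0],0.8]
    - [[0,0,0],[0,0,0],0.8]
    - [[0,0,0],[0,0,0],0.8]
    - [[0,0,0.7],[0,0,0],0.8]
    - [[0,0,1],[0,0,0],0.8]
    - [[0,0,1],[0,0,0],0.8]
    - [[0,0,1],[0,0,0],0.8]
    - [[0.46,-0.92,0],[0,0,0],0.8]
    - [[0.46,-0.92,0],[0,0,0],0.8]
    - [[0.46,-0.92,0],[0,0,0],0.8]
    - [[0.46,-0.92,0],[0,0,0],0.8]
    - [[0.46,-0.92,0],[0,0,0],0.8]
    - [[0.46,-0.92,0],[0,0,0],0.8]
    - [[0.46,-0.92,0],[0,0,0],0.8]
    - [[0.46,-0.92,0],[0,0,0],0.8]
    - [[0,0,-0.8],[0,0,0],0.8]
    - [[0,0,0],[0,0,0],0.8]
    - [[0,0,0],[0,0,0],0.8]

```text
t: 34.85
position: [671.5, 83.0, 127.0]
tcp_rot: [-0.0, 0.985, 0.173, -0.001]
ft_force: [-0.1, 0.3, 0.3]
gripper_width: 68.5
grasp_force: 0.0
```

Run:
```python
from h import *
w=optics.camera("wrist"); s=optics.camera("side"); b=cv2.resize(s[110:240,150:350],(400,260))
cv2.imwrite("pics/side5.png",s)
cv2.imwrite("pics/m5.png",np.hstack([cv2.resize(w,(400,300)),cv2.copyMakeBorder(b,0,40,0,0,0)]))
```

```text
(no output)
```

View pics/m5.png

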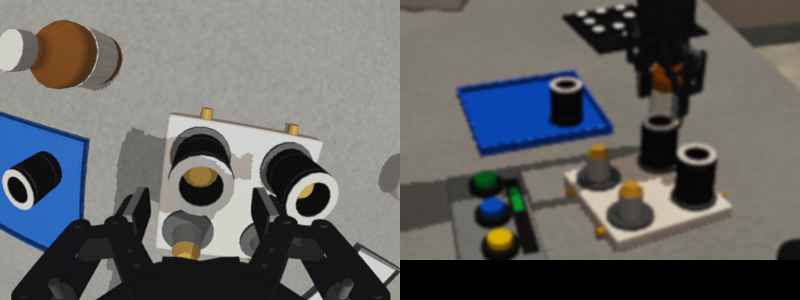

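Request:
drive_tool:
  commands:
    - [[0.06,0,-0.7],[0,0,0],0.8]
    - [[0,0,-0.7],[0,0,0],0.8]
    - [[0,0,-0.6],[0,0,0],0.8]
    - [[0,0,0],[0,0,0],0.8]
    - [[0,0,0],[0,0,0],0.8]
    - [[0,0,0],[0,0,0],0.5]
    - [[0,0,0],[0,0,0],0.5]
    - [[0,0,0],[0,0,0],0.5]
    - [[0,0,0],[0,0,0],0.5]
    - [[0,0,0],[0,0,0],0.5]

```text
t: 35.95
position: [674.6, 83.3, 79.9]
tcp_rot: [-0.0, 0.985, 0.173, 0.002]
ft_force: [0.1, 2.2, 5.8]
gripper_width: 52.3
grasp_force: 32.1
```

Request:
drive_tool:
  commands:
    - [[0,0,0.2],[0,0,0],0.5]
    - [[0,0,0.4],[0,0,0],0.5]
    - [[0,0,0.8],[0,0,0],0.5]
    - [[0,0,1],[0,0,0],0.5]
    - [[0,0,1],[0,0,0],0.5]
    - [[-0.96,0.91,0],[0,0,0],0.5]
    - [[-0.96,0.91,0],[0,0,0],0.5]
    - [[-0.96,0.91,0],[0,0,0],0.5]
    - [[-0.96,0.91,0],[0,0,0],0.5]
    - [[-0.96,0.91,0],[0,0,0],0.5]
    - [[-0.96,0.91,0],[0,0,0],0.5]
    - [[-0.96,0.91,0],[0,0,0],0.5]
    - [[-0.96,0.91,0],[0,0,0],0.5]
    - [[0,0,-1],[0,0,0],0.5]
    - [[0,0,-1],[0,0,0],0.5]
    - [[0,0,-1],[0,0,0],0.5]
    - [[0,0,-0.7],[0,0,0],0.5]
    - [[0,0,-0.3],[0,0,0],0.5]
    - [[0,0,0],[0,0,0],0.5]
    - [[0,0,0],[0,0,0],0.5]

```text
t: 37.95
position: [482.2, 264.7, 63.7]
tcp_rot: [0.0, 0.985, 0.172, 0.0]
ft_force: [0.5, 0.5, -1.3]
gripper_width: 51.9
grasp_force: 33.3
```

Request:
drive_tool:
  commands:
    - [[0,0,-0.14],[0,0,0],0.5]
    - [[0,0,-0.06],[0,0,0],0.5]
    - [[0,0,-0.04],[0,0,0],0.5]
    - [[0,0,0],[0,0,0],0.5]

```text
t: 38.35
position: [482.0, 264.9, 57.9]
tcp_rot: [0.0, 0.985, 0.173, 0.0]
ft_force: [-1.1, -1.1, 2.2]
gripper_width: 52.1
grasp_force: 33.5
```

Request:
drive_tool:
  commands:
    - [[0,0,0],[0,0,0],0.8]
    - [[0,0,0],[0,0,0],0.8]
    - [[0,0,0.6],[0,0,0],0.8]
    - [[0,0,1],[0,0,0],0.8]
    - [[0,0,1],[0,0,0],0.8]
    - [[0,0,1],[0,0,0],0.8]
    - [[0.76,-1,0],[0,0,0],0.8]
    - [[0.76,-1,0],[0,0,0],0.8]
    - [[0.76,-1,0],[0,0,0],0.8]
    - [[0.76,-1,0],[0,0,0],0.8]
    - [[0.76,-1,0],[0,0,0],0.8]
    - [[0.76,-1,0],[0,0,0],0.8]
    - [[0.76,-1,0],[0,0,0],0.8]
    - [[0.76,-1,0],[0,0,0],0.8]
    - [[0.76,-1,0],[0,0,0],0.8]
    - [[0.76,-1,0],[0,0,0],0.8]
    - [[0.76,-1,0],[0,0,0],0.8]
    - [[0,0,-0.8],[0,0,0],0.8]
    - [[0,0,0],[0,0,0],0.8]

```text
t: 40.25
position: [689.8, -11.1, 124.9]
tcp_rot: [-0.001, 0.985, 0.172, -0.002]
ft_force: [-1.4, -0.5, -1.7]
gripper_width: 67.9
grasp_force: 0.0
```

Run:
```python
from h import *
print(bot.get_state()["position"])
w=optics.camera("wrist"); s=optics.camera("top"); b=cv2.resize(s[90:280,60:360],(400,253))
cv2.imwrite("pics/top6.png",s)
cv2.imwrite("pics/m6.png",np.hstack([cv2.resize(w,(400,300)),cv2.copyMakeBorder(b,0,47,0,0,0)]))
```

```text
[689.80106731 -11.12838789 124.86708176]
```

View pics/m6.png

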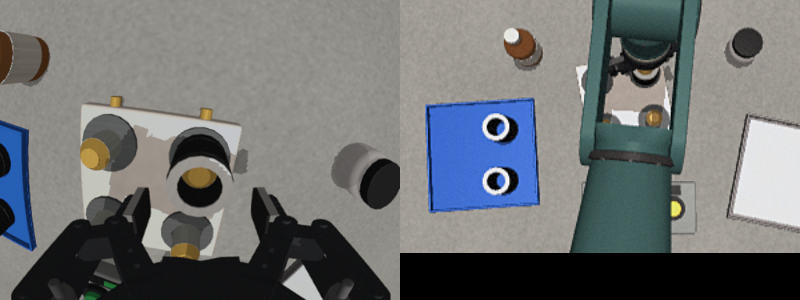

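Two barrels stand in the blue tray; the last is centred between the fingers.

Request:
drive_tool:
  commands:
    - [[0.04,0.03,-0.6],[0,0,0],0.8]
    - [[0,0,-0.7],[0,0,0],0.8]
    - [[0,0,-0.6],[0,0,0],0.8]
    - [[0,0,0],[0,0,0],0.8]
    - [[0,0,0],[0,0,0],0.8]
    - [[0,0,0],[0,0,0],0.5]
    - [[0,0,0],[0,0,0],0.5]
    - [[0,0,0],[0,0,0],0.5]
    - [[0,0,0],[0,0,0],0.5]
    - [[0,0,0],[0,0,0],0.5]

```text
t: 41.35
position: [692.6, -9.5, 81.2]
tcp_rot: [0.0, 0.985, 0.173, 0.001]
ft_force: [1.3, 0.2, 4.8]
gripper_width: 50.9
grasp_force: 31.9
```

Request:
drive_tool:
  commands:
    - [[0,0,0.2],[0,0,0],0.5]
    - [[0,0,0.4],[0,0,0],0.5]
    - [[0,0,0.8],[0,0,0],0.5]
    - [[0,0,1],[0,0,0],0.5]
    - [[0,0,1],[0,0,0],0.5]
    - [[-0.43,0.98,0],[0,0,0],0.5]
    - [[-0.43,0.98,0],[0,0,0],0.5]
    - [[-0.43,0.98,0],[0,0,0],0.5]
    - [[-0.43,0.98,0],[0,0,0],0.5]
    - [[-0.43,0.98,0],[0,0,0],0.5]
    - [[-0.43,0.98,0],[0,0,0],0.5]
    - [[-0.43,0.98,0],[0,0,0],0.5]
    - [[-0.43,0.98,0],[0,0,0],0.5]
    - [[-0.43,0.98,0],[0,0,0],0.5]
    - [[-0.43,0.98,0],[0,0,0],0.5]
    - [[-0.43,0.98,0],[0,0,0],0.5]
    - [[-0.43,0.98,0],[0,0,0],0.5]
    - [[-0.43,0.98,0],[0,0,0],0.5]
    - [[-0.43,0.98,0],[0,0,0],0.5]
    - [[-0.43,0.98,0],[0,0,0],0.5]

```text
t: 43.35
position: [529.4, 358.3, 164.4]
tcp_rot: [0.001, 0.985, 0.172, -0.001]
ft_force: [0.7, -0.1, -0.9]
gripper_width: 50.9
grasp_force: 32.9
```

Request:
drive_tool:
  commands:
    - [[0,0,0],[0,0,0],0.5]
    - [[0,0,-1],[0,0,0],0.5]
    - [[0,0,-1],[0,0,0],0.5]
    - [[0,0,-1],[0,0,0],0.5]
    - [[0,0,-0.6],[0,0,0],0.5]
    - [[0,0,-0.3],[0,0,0],0.5]
    - [[0,0,0],[0,0,0],0.5]
    - [[0,0,0],[0,0,0],0.5]

```text
t: 44.15
position: [531.3, 358.2, 68.4]
tcp_rot: [-0.0, 0.985, 0.172, 0.001]
ft_force: [0.2, 0.2, -1.4]
gripper_width: 51.0
grasp_force: 32.9
```

Request:
drive_tool:
  commands:
    - [[0,0,-0.18],[0,0,0],0.5]
    - [[0,0,-0.1],[0,0,0],0.5]
    - [[0,0,-0.06],[0,0,0],0.5]
    - [[0,0,0],[0,0,0],0.5]

```text
t: 44.55
position: [530.6, 358.1, 59.2]
tcp_rot: [-0.0, 0.985, 0.173, 0.0]
ft_force: [-0.3, -0.6, 1.2]
gripper_width: 50.9
grasp_force: 33.0
```

Contact; release, lift, and back off for a check.

Request:
drive_tool:
  commands:
    - [[0,0,0],[0,0,0],0.8]
    - [[0,0,0],[0,0,0],0.8]
    - [[0,0,0],[0,0,0],0.8]
    - [[0,0,0.6],[0,0,0],0.8]
    - [[0,0,1],[0,0,0],0.8]
    - [[0,0,1],[0,0,0],0.8]
    - [[0,0,1],[0,0,0],0.8]
    - [[0,0,1],[0,0,0],0.8]
    - [[-0.6,-0.9,0.4],[0,0,0],0.8]
    - [[-0.6,-0.9,0.4],[0,0,0],0.8]
    - [[-0.6,-0.9,0.4],[0,0,0],0.8]
    - [[-0.6,-0.9,0.4],[0,0,0],0.8]
    - [[-0.6,-0.9,0.4],[0,0,0],0.8]
    - [[-0.6,-0.9,0.4],[0,0,0],0.8]
    - [[-0.6,-0.9,0.4],[0,0,0],0.8]
    - [[-0.6,-0.9,0.4],[0,0,0],0.8]
    - [[-0.6,-0.9,0.4],[0,0,0],0.8]
    - [[-0.6,-0.9,0.4],[0,0,0],0.8]
    - [[0,0,0],[0,0,0],0.8]
    - [[0,0,0],[0,0,0],0.8]

```text
t: 46.55
position: [380.7, 133.0, 275.0]
tcp_rot: [-0.0, 0.985, 0.172, 0.002]
ft_force: [0.1, 1.2, -0.1]
gripper_width: 68.3
grasp_force: 0.0
```

Run:
```python
from h import *
a=optics.camera("top")[60:300,50:370]; b=optics.camera("side")[90:330,150:400]
cv2.imwrite("pics/m7.png",np.hstack([cv2.resize(a,(400,300)),cv2.resize(b,(312,300))]))
```

```text
(no output)
```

View pics/m7.png

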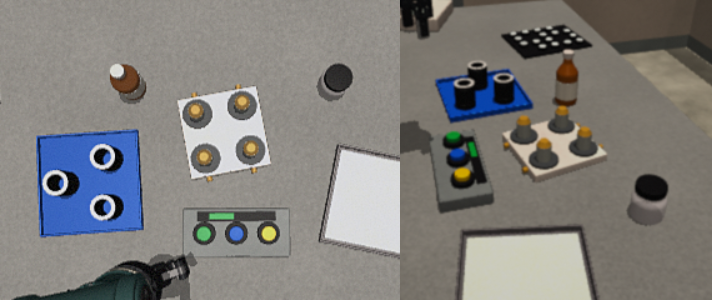

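```bash
python3 -c "
from rig import ticket; print(ticket.hand_in())"
```

```text
the job is handed in; nothing more can be done
None
```

I zeroed the gauge, seated all three barrels that were present, measured and stored, and stood them upright in the blue tray, with grip readings no higher than 34 N, the bottle and jar untouched, and the job handed in at about 47 s (no verdict was returned).

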